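# Close and latch the analyser's sample well

### The job

The sample dish is already in the analyser's well. Slide the flat steel cover fully shut over the well, then tip the upright spring-hinged flap over past its snap point so that it springs down flat and holds the cover shut. Leave the dish in the well and the beaker, jar and tube stand standing where they are.

Things in the scene. Friction and masses are not known exactly. Their poses are not given: they have to be found in the camera images.
- analyser: Low blue bench instrument, fixed, 200 x 380 x 80 mm (x, y, z), steel deck on top; a lower sloping console reaches to x -190 mm. Origin: centre of the underside on the bench; z up, yaw varies. Well, cover and flap are centred on its x = 0: cover shuts towards +y, flap tips over towards -y. Rails and an end bar (y +122) stand 9 mm above the deck; behind the flap the deck is bare to y +190 mm.
- cover (a joint): Slide of the flat steel cover in m: 0 = fully open (parked at the analyser's -y end), 0.110 = fully shut against its stop; grows towards the analyser's +y. Cover 136 (x) x 130 (y) x 6 mm, top 87 mm above the bench. Friction about 1.5 N; it stays where it is left.
- cover_tab (a point): Centre of the upright tab on the cover, 102 mm above the bench: a plate 70 mm wide along the analyser's x, 10 mm thick along y, standing 30 mm above the cover's top (its top 117 mm above the bench), 18 mm from the cover's trailing (-y) edge. With the cover shut it is at analyser y +3 mm. Push it from its -y side or pinch it from above.
- flap (a joint): Hinge angle of the flap in rad: 0 = open stop, leaning 20 degrees back (to the analyser's +y) from upright; 1.92 = shut stop, flat over the cover. An over-centre spring drives it back to 0 until about 0.85 (about 30 degrees past upright); from there it snaps by itself down to 1.92 and stays. Pushing it near its free edge takes 1 to 2 N.
- flap_hinge (a point): Middle of the flap's hinge axis, 95 mm above the bench at analyser y +142 mm; the axis runs along the analyser's x. Hinge ears 26 mm high stand on the deck at x +-64 mm.
- flap_edge (a point): Middle of the flap's free edge, 95 mm from the hinge axis: 184 mm above the bench at analyser y +174 mm when open, y +47 mm when shut. The flap is an aluminium plate 100 mm wide along x, 5 mm thick, smooth on its back (+y side when open). Free space behind it.
- dish: White open dish, 64 mm across, 26 mm high, loose, standing in the analyser's open well (120 x 120 mm, centred at analyser x 0, y +50 mm, 45 mm deep, floor 35 mm above the bench). Origin at the centre of its underside.
- beaker: Clear glass beaker, 72 mm across, 90 mm high, loose, standing on the bench beyond the analyser's +x side; origin at the centre of its underside.
- jar: Amber capped jar, 60 mm across, 85 mm high, loose, standing on the bench beyond the analyser's +x side; origin at the centre of its underside.
- tube_stand: Green three-tier round tube stand, 150 mm across, about 275 mm high with glass tubes, loose, on the bench to the robot's right; origin at the centre of its underside.
Things that resemble listed ones, but are neither listed nor needed, are in the scene too. Of the things that look like the dish, the middle-sized one is meant.

How it is judged:
By the outcome, as a careful person would: the job done as asked, in the order asked, and still so for the second after the job is handed in, with the robot touching nothing.
It also fails if it takes over 40 s, if anything falls off the work surface, if the arm or the gripper's body presses on something with over 40 N, if the wrist force passes 120 N, or if a joint passes its speed limit or range.

### The arm

A 6-joint arm with a two-finger parallel gripper is mounted at the origin on the work surface. World frame = base frame: x ahead of the robot, y to its left, z up, the work surface at z = 0. Lengths are in m, angles in rad, forces in N, time in s.
With the tool pointing down it reaches from about 0.275 to 0.975 m from the base axis. Payload 8.4 kg.
Tool frame: the origin (TCP) lies between the finger pads; the fingertips stand 17 mm ahead of it and the grasp point (between the pads) lies 2 mm behind it; z points along the fingers, y is the direction in which the jaws open and shut (so a half turn about z gives the same grasp; the last joint's range is limited). The gripper opens to 92 mm and grips with 3 to 60 N. Pads are 20 mm wide; open, the fingers measure 128 mm over their backs; the gripper's body (75 mm by 189 mm) begins 69 mm behind the grasp point.
Start: joints at [1.287, 0.353, 1.633, -0, 1.155, -0.002], TCP at [0.174, 0.6, 0.232] pointing down, gripper open.
Joint ranges: [-2.63, 2.63], [-0.92, 2.1], [0.06, 2.66], [-1.3, 4.44], [0, 2.69], [-3.02, 3.02]. Speed limits (rad/s): [2.22, 2.22, 2.79, 3.14, 3.14, 3.14].

### API

Orientations are given as a unit quaternion [w, x, y, z].
In Python, from station import manip gives the robot as it stands. The module is installed in compiled form; this text tells all that it offers.
- The arm moves only by the tool play_rows, never from a script. Its argument "moves" is a list of rows, each an object of numbers: "dx", "dy", "dz": the shift along the tool's x, y, z in mm; "twist": the turn about the tool's z in rad; "hand": the closure, from 0 (fully open) to 1 (shut). In form: [{"dx": .., "dy": .., "dz": .., "twist": .., "hand": ..}, ...]. A call has 1 to 10 rows; each row is the pose to reach, as a shift and turn from the pose commanded when the call began, along the tool's axes at that moment; what a row does not reach only later rows make up. A row lasts 1/8 s, in which the tool goes at most 62.5 mm and 10.7 degrees, less where a joint would pass 70% of its speed; a pose out of reach is approached as far as the arm can. A call with a gripper value outside its range is refused whole. The fingers move at their own pace and stop on an object; the grip force is fixed at half the most. Time passes only in rows, so rows that repeat a pose let the fingers close. It gives the time, the measured TCP pose, the force and the opening at its end, in the units of the state.
- manip.state(): the state, without advancing time (a new reading comes with each control period).
- manip.capture(name): name is "scene" or "top"; returns (picture, depth): 420x560x3 uint8, red, green, blue; 420x560 float32, m along the optical axis (not along the pixel's ray), 0 where there is no reading.
- manip.camera_model(name): a dict with "fx", "fy", "cx", "cy" (pixels), "k1" (the pictures are not rectified: a ray, as slopes to the right and down, at radius r is drawn at 1 + k1 r^2 times it, then the intrinsics apply), "xyz" and "orientation" of the camera in the world. Camera axes: x right, y down, z forward; pixel columns grow to the right and rows downward; lengths in m; the calibration is good to about 2 mm. A picture is of the moment at which its call begins. camera_model takes no time and is no camera call.
- manip.close_job(): hands the job in, once; it reports no verdict.
The state is a dict: "clock": time; "joints": joint angles; "qvel": joint speeds; "joint_efforts": joint torques, N m; "tool_pos": TCP position; "ee_rot": TCP orientation; "contact_force": force on the tool from outside, world axes, zero at the start; "ft_torque": the same for the moment, N m; "gripper_width": opening from 0.0 (shut) to 1.0 (fully open).
Only numpy, scipy, OpenCV 4.12 (cv2) and the standard library are available. Lean on these libraries where they do the work, as an engineer would, in place of code of your own. Each camera call takes 0.05 s, during which the arm holds its last target. There are 200 camera calls.

## Working session

There is one attempt and no reset: what is moved stays moved. The work goes in short steps, Python scripts to look and compute and a tool call to move; the robot and the scene stay as the last step left them, time stands still between calls to the robot, and variables do not carry over. Pictures are saved under pics/ and viewed, about 8 in all and at most 12, crops included, and the job is handed in when it is done.

Besides the shell and the picture viewer there is one more tool, called as name(argument=value, ...) on one line, values as JSON. play_rows: Moves the arm, as the interface text tells. Its arguments: {"type":"object","properties":{"moves":{"type":"array","items":{"type":"object","properties":{"dx":{"type":"number"},"dy":{"type":"number"},"dz":{"type":"number"},"twist":{"type":"number"},"hand":{"type":"number"}}}}},"required":["moves"]}

```bash
mkdir -p pics; cat > h.py <<'E'
import numpy as np, cv2
from scipy.spatial.transform import Rotation as R
from station import manip
def grab(n,tag):
    p,d=manip.capture(n); cv2.imwrite(f'pics/{tag}.png',p[:,:,::-1]); np.save(f'pics/{tag}.npy',d); return p,d
def cloud(n,d):
    m=manip.camera_model(n); K=np.array([[m['fx'],0,m['cx']],[0,m['fy'],m['cy']],[0,0,1]])
    v,u=np.mgrid[:420,:560]; uv=np.stack([u,v],-1).reshape(-1,1,2).astype(float)
    s=cv2.undistortPoints(uv,K,np.array([m['k1'],0,0,0.])).reshape(420,560,2)
    P=np.dstack([s,np.ones((420,560))])*d[...,None]
    q=m['orientation']; r=R.from_quat([q[1],q[2],q[3],q[0]])
    return P@r.as_matrix().T+np.array(m['xyz'])
E
python3 - <<'E'
from h import *
for n in('scene','top'): grab(n,n+'0'); m=manip.camera_model(n); print(m)
a=cv2.imread('pics/scene0.png');b=cv2.imread('pics/top0.png')
print(manip.state())
E
```

```text
{'fx': 470.90847864501995, 'fy': 470.90847864501995, 'cx': 283.66072360064203, 'cy': 206.98065097416296, 'k1': -0.05301331597112378, 'xyz': array([1.17935748, 0.6034747 , 0.87628339]), 'orientation': array([-0.13587261,  0.29304389,  0.85637936, -0.40283782])}
{'fx': 490.7144251903176, 'fy': 490.7144251903176, 'cx': 283.4618940826664, 'cy': 211.52547952208124, 'k1': -0.03417795352188049, 'xyz': array([ 0.43926588, -0.14414979,  1.33233834]), 'orientation': array([-0.05738209,  0.70579466, -0.70483299,  0.04209089])}
{'clock': 0.1, 'joints': array([ 1.28659929e+00,  3.53575824e-01,  1.63403239e+00, -2.96838306e-05,
        1.15523272e+00, -2.43066845e-03]), 'qvel': array([-0.00177126, -0.00057284, -0.00224281,  0.00078784, -0.00147795,
       -0.0004409 ]), 'joint_efforts': array([-1.16241565e-03, -5.94903266e+01, -3.34930515e+01,  6.98388414e-02,
        1.83745986e-02, -1.65886001e-05]), 'tool_pos': array([0.17369207, 0.59994083, 0.23095239]), 'ee_rot': array([-7.57067556e-05,  1.40411635e-01,  9.90093017e-01, -6.19683827e-04]), 'contact_force': array([-0.0540907 , -0.1349631 ,  0.18148287]), 'ft_torque': array([-0.01198974,  0.02651402, -0.01279687]), 'gripper_width': 1.0021008937395524}
```

View pics/scene0.png

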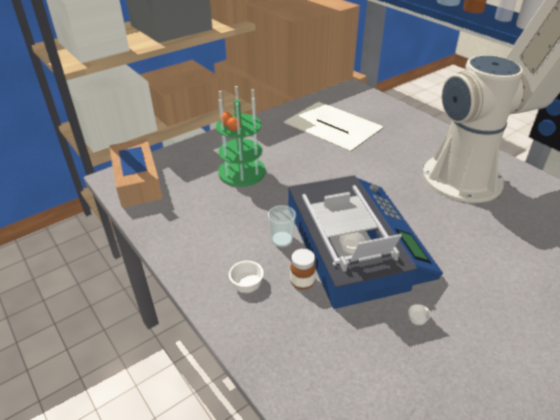

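View pics/top0.png

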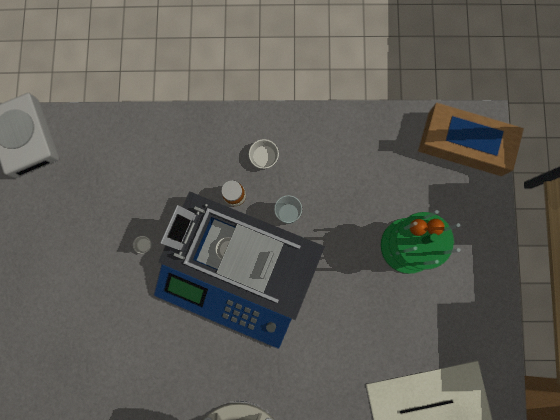

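The scene view shows the analyser at (350,235), with its flap at (375,248), tab at (337,200) and tube stand at (242,145). In the top view the flap is at (180,228), the tab at (263,263), the beaker at (288,209) and the jar at (233,192).

There are three dish-like things in the top view: the bowl at (263,155), the one in the well at (222,247) and the small cup at (142,245). The one in the well is middle-sized and is the dish meant. It stays where it is.

```bash
python3 - <<'E'
from h import *
d=np.load('pics/top0.npy'); P=cloud('top',d)
roi=np.zeros((420,560),bool); roi[185:330,150:335]=1
z=P[...,2]
m=roi&(z>.072)&(z<.1)
# keep large component
n,l,s,c=cv2.connectedComponentsWithStats(m.astype(np.uint8)); k=1+np.argmax(s[1:,4]); m=l==k
r=cv2.minAreaRect(P[m][:,:2].astype(np.float32)*1000); print('deck rect',r, cv2.boxPoints(r))
for nm,(a,b,zl,zh) in {'tab':((235,300),(235,290),.108,.13),'flap':((150,215),(195,260),.12,.2),'flapTop':((150,215),(195,260),.165,.2)}.items():
    q=np.zeros((420,560),bool); q[b[0]:b[1],a[0]:a[1]]=1; q&=(z>zl)&(z<zh)
    X=P[q]; print(nm,len(X),X.mean(0),cv2.minAreaRect(X[:,:2].astype(np.float32)*1000), z[q].max())
dd=np.load('pics/scene0.npy'); S=cloud('scene',dd)
for nm,(a,b,zl,zh) in {'tab':((315,365),(185,215),.108,.13),'flap':((340,410),(225,275),.12,.2),'flaptop':((340,410),(225,275),.165,.2)}.items():
    q=np.zeros((420,560),bool); q[b[0]:b[1],a[0]:a[1]]=1; q&=(S[...,2]>zl)&(S[...,2]<zh)
    X=S[q]; print(nm,len(X),X.mean(0),cv2.minAreaRect(X[:,:2].astype(np.float32)*1000), X[:,2].max())
im=cv2.imread('pics/top0.png')[180:350,110:345]; cv2.imwrite('pics/crop.png',cv2.resize(im,None,fx=3.3,fy=3.3,interpolation=2))
E
```

```text
deck rect ((496.7215576171875, -3.2994537353515625), (381.23779296875, 224.90000915527344), 68.06542205810547) [[ 321.20642 -138.11421]
 [ 529.8262  -222.12508]
 [ 672.2367   131.5153 ]
 [ 463.61694  215.52617]]
tab 121 [ 0.48043524 -0.07533162  0.11621279] ((480.2825012207031, -75.08927917480469), (10.145691871643066, 69.25704193115234), 67.91102600097656) 0.12234950642098363
flap 763 [0.56767718 0.14101981 0.15720296] ((567.7490844726562, 140.79933166503906), (32.59095764160156, 99.79945373535156), 68.0148696899414) 0.1912209849062747
flapTop 310 [0.56975056 0.14899372 0.17723963] ((570.6166381835938, 147.7706298828125), (17.515174865722656, 99.3632583618164), 68.0148696899414) 0.1912209849062747
tab 129 [ 0.48341297 -0.07557367  0.11496832] ((482.2369079589844, -76.38264465332031), (15.977669715881348, 68.98723602294922), 72.14454650878906) 0.12141320628962593
flap 594 [0.57243258 0.14320275 0.15707833] ((569.0490112304688, 143.02696228027344), (25.12854766845703, 101.9788589477539), 67.01739501953125) 0.1885447850765244
flaptop 239 [0.57463138 0.1498948  0.17770523] ((572.218994140625, 150.40907287597656), (9.485811233520508, 101.98179626464844), 66.58167266845703) 0.1885447850765244
```

View pics/crop.png

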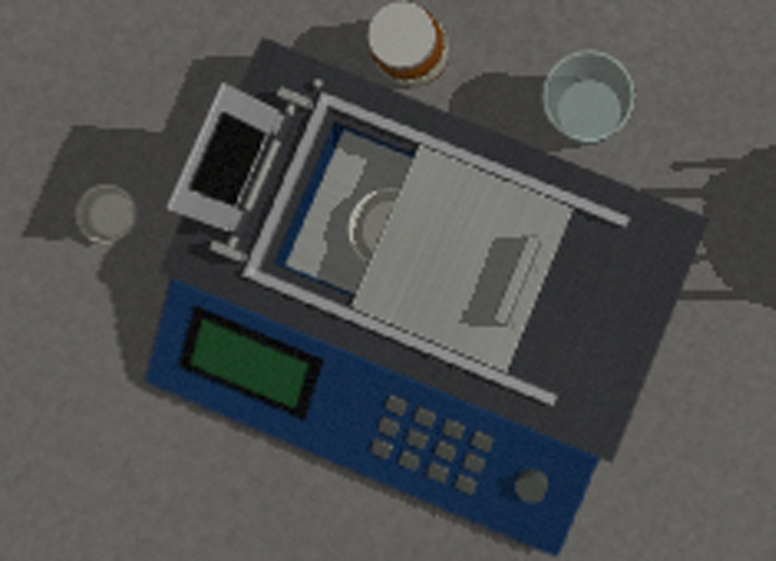

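The crop confirms it. The dish in the well is at (375,220), the cover is part-open with its tab at (520,280), and the flap is upright at (225,155). The analyser's yaw is about -22°, with its origin near (0.507, -0.009). The tab is at analyser y of about -71, so about 74 mm of travel is left.

I'll go above the bare deck behind the tab, with the fingers shut.

play_rows(moves=[{"dx":0,"dy":0,"dz":-20,"twist":0,"hand":1},{"dx":-478,"dy":-602,"dz":-20,"twist":0.103,"hand":1},{"dx":-478,"dy":-602,"dz":-20,"twist":0.103,"hand":1},{"dx":-478,"dy":-602,"dz":-20,"twist":0.103,"hand":1},{"dx":-478,"dy":-602,"dz":-20,"twist":0.103,"hand":1},{"dx":-478,"dy":-602,"dz":-20,"twist":0.103,"hand":1},{"dx":-478,"dy":-602,"dz":-20,"twist":0.103,"hand":1},{"dx":-478,"dy":-602,"dz":-20,"twist":0.103,"hand":1},{"dx":-478,"dy":-602,"dz":-20,"twist":0.103,"hand":1},{"dx":-478,"dy":-602,"dz":-20,"twist":0.103,"hand":1}])

```text
clock: 1.35
tool_pos: [0.3876, 0.078, 0.2518]
ee_rot: [0.0, 0.191, 0.982, 0.0]
contact_force: [1.2, 0.5, 0.0]
gripper_width: 0.006
```

play_rows(moves=[{"dx":-60,"dy":-60,"dz":0,"twist":0,"hand":1},{"dx":-120,"dy":-120,"dz":0,"twist":0,"hand":1},{"dx":-120,"dy":-120,"dz":0,"twist":0,"hand":1},{"dx":-120,"dy":-120,"dz":0,"twist":0,"hand":1},{"dx":-120,"dy":-120,"dz":0,"twist":0,"hand":1},{"dx":-120,"dy":-120,"dz":0,"twist":0,"hand":1}])

```text
clock: 2.1
tool_pos: [0.4529, -0.0753, 0.2515]
ee_rot: [-0.0, 0.191, 0.982, 0.0]
contact_force: [0.5, 0.1, 0.2]
gripper_width: 0.009
```

```bash
cat > w.py <<'E'
from h import *
s=manip.state(); p=s['tool_pos']; y=np.array([np.cos(np.radians(68)),np.sin(np.radians(68))]); x=np.array([y[1],-y[0]])
O=np.array([.5069,-.0093])
q=s['ee_rot']; M=R.from_quat([q[1],q[2],q[3],q[0]]).as_matrix()
print('clock',s['clock'],'analyser x,y,z mm',((p[:2]-O)@x*1000).round(1),((p[:2]-O)@y*1000).round(1),(p[2]*1000).round(1),'tool y angle',np.degrees(np.arctan2(M[1,1],M[0,1])).round(2),'tz',M[:,2].round(3),'F',s['contact_force'].round(1))
E
python3 w.py
```

```text
clock 2.1 analyser x,y,z mm -25.3 -81.4 251.5 tool y angle 68.03 tz [-0.  0. -1.] F [0.5 0.1 0.2]
```

play_rows(moves=[{"dx":-25,"dy":-31,"dz":0,"twist":0,"hand":1},{"dx":-25,"dy":-31,"dz":50,"twist":0,"hand":1},{"dx":-25,"dy":-31,"dz":90,"twist":0,"hand":1},{"dx":-25,"dy":-31,"dz":120,"twist":0,"hand":1},{"dx":-25,"dy":-31,"dz":138,"twist":0,"hand":1},{"dx":-25,"dy":-31,"dz":138,"twist":0,"hand":1},{"dx":-25,"dy":-31,"dz":138,"twist":0,"hand":1}])

```text
clock: 2.98
tool_pos: [0.4655, -0.114, 0.1144]
ee_rot: [0.0, 0.191, 0.982, -0.0]
contact_force: [-0.7, -1.1, 0.5]
gripper_width: 0.009
```

```bash
python3 w.py; python3 - <<'E'
from h import *
grab('scene','s1'); im=cv2.imread('pics/s1.png')[150:320,250:470]; cv2.imwrite('pics/c1.png',cv2.resize(im,None,fx=3,fy=3,interpolation=2))
E
```

```text
clock 2.975 analyser x,y,z mm 0.8 -112.6 114.4 tool y angle 68.01 tz [ 0.001 -0.    -1.   ] F [-0.7 -1.1  0.5]
```

View pics/c1.png

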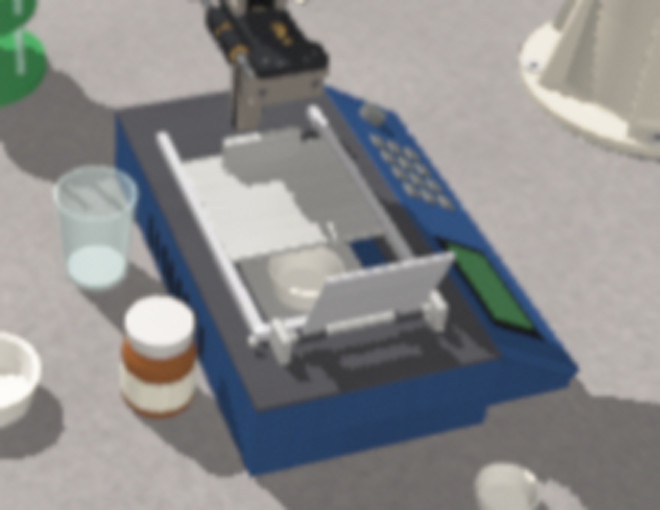

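The crop shows the shut fingers at (245,95), just behind the tab at (265,150), with the beaker and jar undisturbed. Now I'll push.

play_rows(moves=[{"dx":0,"dy":8,"dz":0,"twist":0,"hand":1},{"dx":0,"dy":16,"dz":0,"twist":0,"hand":1},{"dx":0,"dy":25,"dz":0,"twist":0,"hand":1},{"dx":0,"dy":34,"dz":0,"twist":0,"hand":1},{"dx":0,"dy":43,"dz":0,"twist":0,"hand":1},{"dx":0,"dy":52,"dz":0,"twist":0,"hand":1},{"dx":0,"dy":61,"dz":0,"twist":0,"hand":1},{"dx":0,"dy":70,"dz":0,"twist":0,"hand":1},{"dx":0,"dy":78,"dz":0,"twist":0,"hand":1},{"dx":0,"dy":82,"dz":0,"twist":0,"hand":1}])

```text
clock: 4.28
tool_pos: [0.4959, -0.038, 0.1135]
ee_rot: [-0.0, 0.191, 0.982, -0.0]
contact_force: [0.6, -2.2, 1.0]
gripper_width: 0.005
```

```bash
python3 w.py
```

```text
clock 4.275 analyser x,y,z mm 0.6 -30.7 113.5 tool y angle 67.97 tz [-0.  0. -1.] F [ 0.6 -2.2  1. ]
```

Pushing at about 2 N. I'll carry on gently until the force rises at the stop.

play_rows(moves=[{"dx":0,"dy":3,"dz":0,"twist":0,"hand":1},{"dx":0,"dy":5,"dz":0,"twist":0,"hand":1},{"dx":0,"dy":7,"dz":0,"twist":0,"hand":1},{"dx":0,"dy":8,"dz":0,"twist":0,"hand":1},{"dx":0,"dy":8,"dz":0,"twist":0,"hand":1}])

```text
clock: 4.9
tool_pos: [0.4987, -0.0309, 0.1135]
ee_rot: [-0.0, 0.191, 0.982, 0.0]
contact_force: [0.2, 0.5, 0.3]
gripper_width: 0.004
```

```bash
python3 w.py
```

```text
clock 4.9 analyser x,y,z mm 0.5 -23.2 113.5 tool y angle 67.95 tz [-0.  0. -1.] F [0.2 0.5 0.3]
```

play_rows(moves=[{"dx":0,"dy":2,"dz":0,"twist":0,"hand":1},{"dx":0,"dy":3,"dz":0,"twist":0,"hand":1},{"dx":0,"dy":4,"dz":0,"twist":0,"hand":1},{"dx":0,"dy":5,"dz":0,"twist":0,"hand":1}])

```text
clock: 5.4
tool_pos: [0.5006, -0.0263, 0.1135]
ee_rot: [-0.0, 0.191, 0.982, -0.0]
contact_force: [-0.6, -0.6, 0.1]
gripper_width: 0.004
```

```bash
python3 w.py
```

```text
clock 5.4 analyser x,y,z mm 0.5 -18.1 113.5 tool y angle 67.96 tz [-0.  0. -1.] F [-0.6 -0.6  0.1]
```

play_rows(moves=[{"dx":0,"dy":2,"dz":0,"twist":0,"hand":1},{"dx":0,"dy":4,"dz":0,"twist":0,"hand":1},{"dx":0,"dy":5,"dz":0,"twist":0,"hand":1},{"dx":0,"dy":6,"dz":0,"twist":0,"hand":1}])

```text
clock: 5.9
tool_pos: [0.5018, -0.0232, 0.1135]
ee_rot: [-0.001, 0.19, 0.982, -0.002]
contact_force: [-5.8, -21.6, 5.0]
gripper_width: 0.005
```

```bash
python3 w.py; python3 - <<'E'
from h import *
p,d=grab('scene','s2'); im=cv2.imread('pics/s2.png')[150:320,250:470]; cv2.imwrite('pics/c2.png',cv2.resize(im,None,fx=3,fy=3,interpolation=2))
E
```

```text
clock 5.9 analyser x,y,z mm 0.5 -14.8 113.5 tool y angle 68.07 tz [-0.002 -0.004 -1.   ] F [ -5.8 -21.6   5. ]
```

View pics/c2.png

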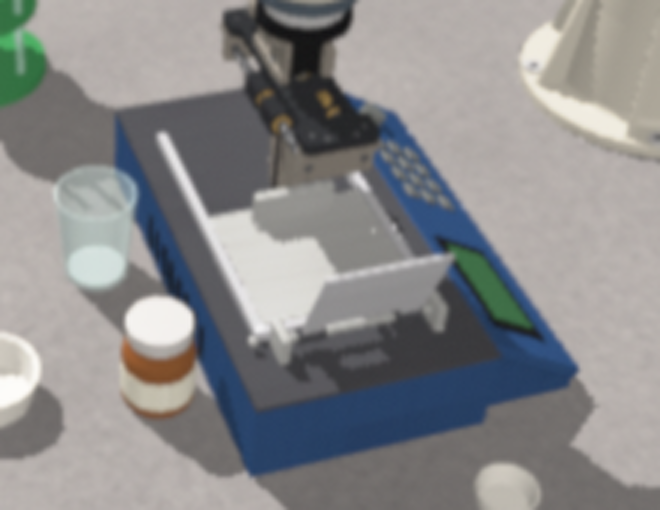

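The force rose to 22 N with the cover fully over the well: the tab is at (290,200) and the plate reaches the end bar, so the cover is at its stop. Next I'll back off, rise, and cross over to behind the flap.

play_rows(moves=[{"dx":0,"dy":-10,"dz":0,"twist":0,"hand":1},{"dx":0,"dy":-15,"dz":-10,"twist":0,"hand":1},{"dx":0,"dy":-15,"dz":-65,"twist":0,"hand":1},{"dx":0,"dy":-15,"dz":-120,"twist":0,"hand":1},{"dx":0,"dy":-15,"dz":-145,"twist":0,"hand":1},{"dx":0,"dy":40,"dz":-145,"twist":0,"hand":1},{"dx":0,"dy":100,"dz":-145,"twist":0,"hand":1},{"dx":0,"dy":160,"dz":-145,"twist":0,"hand":1},{"dx":0,"dy":220,"dz":-145,"twist":0,"hand":1},{"dx":0,"dy":236,"dz":-145,"twist":0,"hand":1}])

```text
clock: 7.2
tool_pos: [0.5922, 0.2013, 0.259]
ee_rot: [0.0, 0.19, 0.982, 0.001]
contact_force: [-0.1, 0.2, -0.0]
gripper_width: 0.006
```

play_rows(moves=[{"dx":0,"dy":0,"dz":0,"twist":0,"hand":1},{"dx":0,"dy":0,"dz":0,"twist":0,"hand":1}])

```text
clock: 7.45
tool_pos: [0.591, 0.1966, 0.2587]
ee_rot: [-0.0, 0.192, 0.981, -0.0]
contact_force: [-0.2, 1.0, 0.2]
gripper_width: 0.006
```

```bash
python3 w.py; python3 - <<'E'
from h import *
p,d=grab('top','t3'); im=cv2.imread('pics/t3.png')[150:350,110:345]; cv2.imwrite('pics/c3.png',cv2.resize(im,None,fx=3,fy=3,interpolation=2))
E
```

```text
clock 7.45 analyser x,y,z mm 0.8 222.4 258.7 tool y angle 67.91 tz [-0. -0. -1.] F [-0.2  1.   0.2]
```

View pics/c3.png

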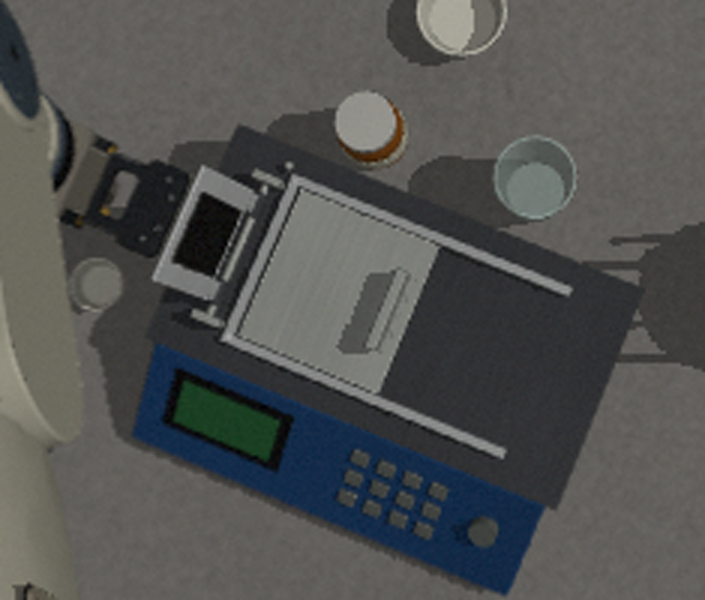

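The crop shows the cover flush against the end bar, with its leading edge at (270,260) and the tab at (390,310). The shut gripper is behind the flap at (150,210), and the jar and beaker are unmoved. I'll lower it and push the flap over.

play_rows(moves=[{"dx":0,"dy":0,"dz":40,"twist":0,"hand":1},{"dx":0,"dy":0,"dz":75,"twist":0,"hand":1},{"dx":0,"dy":0,"dz":84,"twist":0,"hand":1},{"dx":0,"dy":-15,"dz":84,"twist":0,"hand":1},{"dx":0,"dy":-28,"dz":84,"twist":0,"hand":1},{"dx":0,"dy":-41,"dz":84,"twist":0,"hand":1},{"dx":0,"dy":-54,"dz":84,"twist":0,"hand":1},{"dx":0,"dy":-67,"dz":84,"twist":0,"hand":1},{"dx":0,"dy":-80,"dz":84,"twist":0,"hand":1}])

```text
clock: 8.62
tool_pos: [0.561, 0.1229, 0.1745]
ee_rot: [-0.0, 0.191, 0.982, -0.0]
contact_force: [0.5, 1.4, -0.3]
gripper_width: 0.004
```

```bash
python3 w.py
```

```text
clock 8.625 analyser x,y,z mm 0.7 142.9 174.5 tool y angle 67.95 tz [-0. -0. -1.] F [ 0.5  1.4 -0.3]
```

play_rows(moves=[{"dx":0,"dy":-12,"dz":0,"twist":0,"hand":1},{"dx":0,"dy":-24,"dz":0,"twist":0,"hand":1},{"dx":0,"dy":-36,"dz":0,"twist":0,"hand":1},{"dx":0,"dy":-45,"dz":0,"twist":0,"hand":1},{"dx":0,"dy":-45,"dz":0,"twist":0,"hand":1},{"dx":0,"dy":-45,"dz":-30,"twist":0,"hand":1},{"dx":0,"dy":10,"dz":-80,"twist":0,"hand":1},{"dx":0,"dy":70,"dz":-85,"twist":0,"hand":1},{"dx":0,"dy":110,"dz":-85,"twist":0,"hand":1},{"dx":0,"dy":110,"dz":-85,"twist":0,"hand":1}])

```text
clock: 9.88
tool_pos: [0.6035, 0.2289, 0.2594]
ee_rot: [0.0, 0.19, 0.982, 0.001]
contact_force: [-0.3, -0.7, 0.0]
gripper_width: 0.005
```

```bash
python3 w.py; python3 - <<'E'
from h import *
p,d=grab('top','t4'); im=cv2.imread('pics/t4.png')[100:350,110:470]; cv2.imwrite('pics/c4.png',cv2.resize(im,None,fx=2.2,fy=2.2,interpolation=2))
P=cloud('top',d);y=np.array([np.cos(np.radians(68)),np.sin(np.radians(68))]); x=np.array([y[1],-y[0]])
Q=P[...,:2]-np.array([.5069,-.0093]); X=Q@x; Y=Q@y; z=P[...,2]
m=(abs(X)<.03)&(z>.108)&(z<.13)&(Y>-.12)&(Y<.03); print('tab y',Y[m].mean(),m.sum())
for a in np.arange(.03,.17,.02):
    m=(abs(X)<.045)&(abs(Y-a)<.008); print(a.round(2),np.median(z[m]).round(4))
E
```

```text
clock 9.875 analyser x,y,z mm 0.4 257.1 259.4 tool y angle 68.13 tz [ 0.001  0.001 -1.   ] F [-0.3 -0.7  0. ]
tab y 0.0036599871847095285 105
0.03 0.087
0.05 0.0949
0.07 0.0974
0.09 0.0976
0.11 0.0977
0.13 0.1013
0.15 0.6377
0.17 0.376
```

View pics/c4.png

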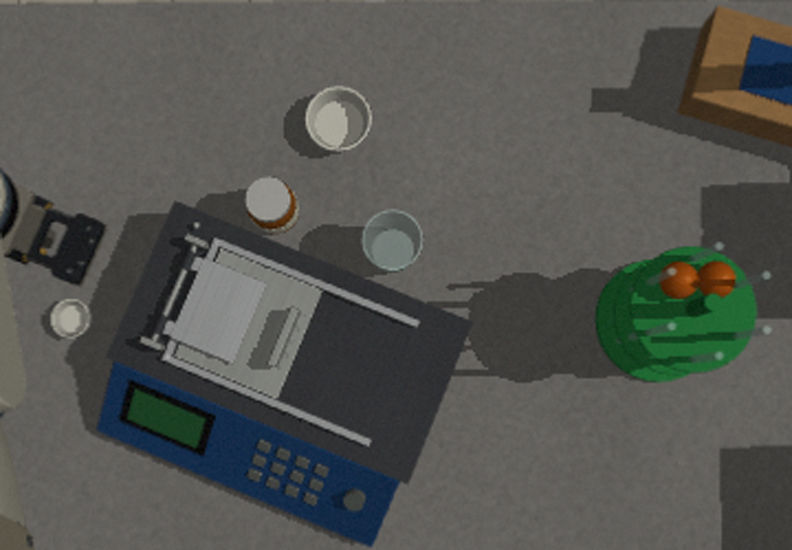

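The crop shows the flap flat over the cover at (215,310) and the tab at (290,340). The beaker (392,240), jar (270,203) and tube stand (675,310) are still standing where they were. The arm is clear, so I'll let it settle and hand in.

play_rows(moves=[{"dx":0,"dy":0,"dz":0,"twist":0,"hand":1},{"dx":0,"dy":0,"dz":0,"twist":0,"hand":1},{"dx":0,"dy":0,"dz":0,"twist":0,"hand":1}])

```text
clock: 10.3
tool_pos: [0.6027, 0.2249, 0.2597]
ee_rot: [0.0, 0.192, 0.981, -0.0]
contact_force: [0.5, 0.8, 0.4]
gripper_width: 0.003
```

```bash
python3 -c "
from station import manip
print(manip.close_job())"
```

```text
the job is handed in; nothing more can be done
None
```

The cover is shut over the well and the flap is snapped down flat on top of it. I handed the job in at about 10.3 s.

- **Cover:** I pushed the tab with shut fingers until the force rose to about 22 N at the stop. Afterwards the tab measured analyser y +3.7 mm, against +3 mm expected when shut.
- **Flap:** I pushed it from behind near its free edge. It then lay at 97 to 98 mm above the bench, with its edge at about y +47 mm, which matches the shut position.
- **Surroundings:** The beaker, jar and tube stand looked unmoved in the last picture, and the arm was clear of everything. I never touched the dish and last saw it in the well. The cover now hides it, so its final position wasn't checked.

No check failed or disagreed.

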